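# Load a chip carrier on the probe station and switch on the vacuum

### The arm

A 7-joint arm with a two-finger parallel gripper is mounted at the origin on the work surface. World frame = base frame: x ahead of the robot, y to its left, z up, the work surface at z = 0. Lengths are in m, angles in rad, forces in N, time in s.
With the tool pointing down it reaches from about 0.4 to 0.875 m from the base axis. Payload 19.3 kg.
Tool frame: the origin (TCP) lies between the finger pads; the fingertips stand ahead of it and the grasp point (between the pads) lies 8 mm behind it (bot.tip_extent is the x of the fingertips in the tool frame, in m); x points along the fingers, y is the direction in which the jaws open and shut, and the axes are right-handed (so a half turn about x gives the same grasp; the last joint's range is limited). The gripper opens to 85 mm and grips with 20 to 120 N. Pads are 22 mm wide; open, the fingers measure 114 mm over their backs; the gripper's body (76 mm by 85 mm) begins 54 mm behind the grasp point. The pads swing forward as they close: fully open they stand 13 mm farther back than shut.
Start: joints at [1.096, 0.521, -0.036, 1.599, 0.021, 1.021, -0.113], TCP at [0.246, -0.574, 0.242] pointing down, gripper open.
Joint ranges: [-2.91, 2.91], [-0.3, 2.13], [-1.5, 1.42], [0.17, 2.43], [-1.26, 4.41], [0.16, 1.93], [-2.52, 2.52]. Speed limits (rad/s): [1.89, 1.89, 2.39, 2.39, 3.01, 3.01, 3.01].

### API

Orientations are given as [roll, pitch, yaw] about the fixed x, y, z axes, in that order (R = Rz(yaw) Ry(pitch) Rx(roll)).
In Python, from workcell import observe, grab_frame, camera_info, bot, nets gives the robot as it stands.
- The arm moves only by the tool jog_arm, never from a script. Its argument "commands" is a list of rows, each a list of 6 numbers: the shift along the tool's x, y, z in mm, then the turn, a rotation vector about the tool's x, y, z in rad. A call has 1 to 20 rows; each row shifts and turns the pose as measured when the row begins, along the tool's axes as they then stand; what a row does not reach is not made up. A row lasts 1/10 s, in which the tool goes at most 50 mm and 8.59 degrees, less where a joint would pass 70% of its speed; a pose out of reach is approached as far as the arm can. A call is refused whole if a number of a shift passes 50 or a number of a turn 0.15, either way. A call with a gripper value outside its range is refused whole. "gripper" is the closure in counts, from 0 (fully open) to 255 (shut), set as the call begins (left out, the last holds). The fingers move at their own pace and stop on an object; "newtons" is the grip in N (left out, the last holds). Time passes only in rows, so rows that do not move let the fingers close. It gives the time, the measured TCP pose, the force and the opening at its end, in the units of the state.
- observe(): the state, without advancing time (a new reading comes with each control period).
- grab_frame(name): name is "scene" or "side" or "wrist"; returns the picture (420x560x3 uint8, red, green, blue); there is no depth.
- camera_info(name): a dict with "fov_y" (degrees; the focal length in pixels is half the picture's height over the tangent of half this angle, whatever the lens; pixels are square), "cx", "cy" (the principal point, pixels), "distortion" ([k1, k2, p1, p2, k3] as OpenCV has them; the pictures are not rectified), "R" (3x3) and "t" (3): a world point X has camera coordinates R X + t; the wrist camera has in their place "tool_from_camera" (4x4, takes a point from camera to tool coordinates, whose origin is the TCP and whose axes are the tool frame's). Camera axes: x right, y down, z forward; pixel columns grow to the right and rows downward; lengths in m; the calibration is good to about 2 mm. A picture is of the moment at which its call begins: read the wrist's pose just before it. camera_info takes no time and is no camera call.
- bot.job_done(): hands the job in, once; it reports no verdict.
Trained networks look in the newest picture that a camera, given by its name, has taken for a name from the list of things; names that differ only in an ending like _2 or _b are one class to them, and where a whole thing is asked for, a point or a joint stands for the part that bears it (a point fixed in the world has none). Each returns a list of dicts, best first, with "p" (0 to 1); they miss things now and then, are a little off and sometimes report something else, mostly with a low value. They report only what shows in the picture. A call takes as long as a camera call.
- nets.find_in(camera, name): "rect" ([left, top, right, bottom] in pixels, round what is visible of it).
- nets.silhouettes(camera, name): "mask" (420x560 bool, what is visible of it) and "rect" ([left, top, right, bottom] in pixels, round what is visible of it).
- nets.pinpoint(camera, name): "location" ([column, row] in pixels: a listed point, or the origin of a listed thing).
The state is a dict: "clock": time; "qpos": joint angles; "qd": joint speeds; "joint_efforts": joint torques, N m; "position": TCP position; "tool_rot": TCP orientation; "force": force on the tool from outside, world axes, zero at the start; "moment": the same for the moment, N m; "grip_width": finger opening in m.
Only numpy, scipy, OpenCV 4.12 (cv2) and the standard library are available. Lean on these libraries where they do the work, as an engineer would, in place of code of your own. Each camera call takes 0.05 s, during which the arm holds its last target.

### The job

Take the steel chip carrier that has a tongue off the mat and lay it down gently in the middle of the probe station's chuck, turned so that its tongue faces the pointer on the chuck's rim, and let go of it. Then turn the selector on the vacuum unit clockwise until it clicks over to its other stop, so that the vacuum holds the carrier. Leave the plain carrier and the other things on the bench where they are.

Things in the scene. Friction and masses are not known exactly. Their poses are not given: they have to be found in the camera images.
- carrier: Chip carrier to be loaded: bare steel disc 50 mm across, 10 mm thick (about 160 g), a dark square chip on top (1 mm high) and one flat tongue, 12 mm wide, 6 mm thick, sticking out 20 mm from the rim. Lies flat on the mat (2 mm thick) at any turn. Origin: centre of the disc's underside; z up; +x along the tongue. Hold the disc by its rim across the tongue (along y), or the tongue by its sides.
- tongue_end (a point): Middle of the carrier tongue's outer end, on its top edge: 45 mm from the carrier's axis along its +x and 6 mm above its underside. Axes as the carrier's.
- chuck_top (a point): Centre of the flat top of the chuck, the round brass-coloured disc 100 mm across in the middle of the probe station, 110 mm above the bench, with three fine concentric vacuum grooves, the outermost 42 mm across, which the carrier must cover. z up; +x points from the chuck's axis to the pointer. The chuck is clamped and does not turn.
- pointer_tip (a point): Tip of the steel wedge pointer at the chuck's rim, 52.5 mm from the chuck's axis along chuck_top's +x and 2 mm above the chuck's top. The pointer is 20 mm wide and ends 80 mm from the axis. Axes as chuck_top's. It marks where the carrier's tongue must face.
- selector_grip (a point): On the axis of the vacuum selector, 81 mm above the bench, in mid-height of its bar grip. A black knob on the grey vacuum unit (box 105 x 140 mm, top 60 mm up): a skirt 42 mm across and on it a bar 42 mm long, 13 mm wide, from 69 to 93 mm above the bench; white line at its -x end. z up, x along the bar, y across it, turning with the knob. 70 mm to the unit's +y side lies a flat gauge, 6 mm high.
- selector (a joint): Angle of the vacuum selector, rad: 0 at the off stop, where it starts; grows as it turns clockwise seen from above, to 1.047 (60 degrees) at the on stop. A sprung detent holds it at either stop: up to about 0.1 N m pushes back until halfway (0.52 rad); beyond that it snaps on to the far stop by itself.
- blank: Plain chip carrier without a tongue, otherwise the same disc (50 mm across, 10 mm thick), lying on the mat beside the other one, the centres 110 to 180 mm apart. Origin: centre of its underside. Not to be moved.
- tweezers: Steel tweezers, 115 mm long along x, 9 mm high, lying on the bench behind the mat. Not to be moved.
- chip_box: White plastic chip box, 50 x 68 x 22 mm, on the bench behind the mat. Origin: centre of its underside. Not to be moved.
- standard0: Small steel coaxial standard, 19 mm across, 22 mm high, standing between mat and station. Not to be moved.
- standard1: Small brass-coloured coaxial standard, 19 mm across, 30 mm high, standing between mat and station. Not to be moved.
- spanner: Flat steel spanner, 130 mm long along x, 8 mm high, on the bench right of the mat. Not to be moved.
- ipa_jar: White plastic jar with lid, 48 mm across, 56 mm high, at the back of the bench. Not to be moved.
- station: Probe station, base 260 x 240 mm. Origin: under the chuck's axis, on the bench. Steel platen cheeks (top 6 mm below the chuck's top) lie 82 to 165 mm from the axis on its +y and -y sides. Each bears a probe positioner up to 70 mm above the chuck's top, from 110 mm outwards, with a thin low probe arm reaching to 80 mm from the axis. Nothing else rises above the chuck but the pointer.

How it is judged:
By the outcome, as a careful person would: the job done as asked, in the order asked, and still so for the second after the job is handed in, with the robot touching nothing.
It also fails if it takes over 64 s, if anything falls off the work surface, if the arm or the gripper's body presses on something with over 40 N, if the wrist force passes 120 N, or if a joint passes its speed limit or range.

## Working session

There is one attempt and no reset: what is moved stays moved. The work goes in short steps, Python scripts to look and compute and a tool call to move; the robot and the scene stay as the last step left them, time stands still between calls to the robot, and variables do not carry over. Pictures are saved under pics/ and viewed, and the job is handed in when it is done.

Besides the shell and the picture viewer there is one more tool, called after "Call:" by a JSON object that holds its "op" and its "data", one argument or row to a line. jog_arm: Moves the arm, as the interface text tells. Its arguments: {"type":"object","properties":{"commands":{"type":"array","items":{"type":"array","items":{"type":"number"}}},"gripper":{"type":"number"},"newtons":{"type":"number"}},"required":["commands"]}

```bash
ls; mkdir -p pics
cat > h.py <<'E'
import numpy as np, cv2
from workcell import observe, grab_frame, camera_info, bot, nets
from scipy.spatial.transform import Rotation as Ro
def K(ci):
    f=210/np.tan(np.radians(ci['fov_y'])/2)
    return np.array([[f,0,ci['cx']],[0,f,ci['cy']],[0,0,1.]]),np.array(ci['distortion'],float)
def pose(cam,st=None):
    ci=camera_info(cam); k,d=K(ci)
    if cam=='wrist':
        st=st or observe(); T=np.eye(4);T[:3,:3]=Ro.from_euler('xyz',st['tool_rot']).as_matrix();T[:3,3]=st['position']
        C=T@np.array(ci['tool_from_camera']); Cw=np.linalg.inv(C); R,t=Cw[:3,:3],Cw[:3,3]
    else: R,t=np.array(ci['R']),np.array(ci['t'])
    return k,d,R,t
def px2z(cam,uv,z,st=None):
    k,d,R,t=pose(cam,st)
    n=cv2.undistortPoints(np.array(uv,float).reshape(-1,1,2),k,d).reshape(-1,2)
    o=-R.T@t; r=np.c_[n,np.ones(len(n))]@R
    return o+r*((z-o[2])/r[:,2])[:,None]
def proj(cam,X,st=None):
    k,d,R,t=pose(cam,st)
    return cv2.projectPoints(np.array(X,float).reshape(-1,1,3),cv2.Rodrigues(R)[0],t,k,d)[0].reshape(-1,2)
def save(n,im): cv2.imwrite('pics/'+n+'.png',im[:,:,::-1])
E
python3 - <<'E'
from h import *
s=observe();print({k:np.round(v,3) for k,v in s.items()}, bot.tip_extent)
for c in ['scene','side','wrist']:
    save('a_'+c,grab_frame(c)); print(c,camera_info(c))
    for n,z in [('carrier',.002),('tongue_end',.008),('blank',.002),('chuck_top',.11),('pointer_tip',.112),('selector_grip',.081)]:
        for r in nets.pinpoint(c,n)[:2]:
            print(n,round(r['p'],2),np.round(r['location'],1),np.round(px2z(c,[r['location']],z,s)[0],4))
E
```

```text
pics
{'clock': np.float64(0.0), 'qpos': array([ 1.096,  0.522, -0.036,  1.6  ,  0.021,  1.021, -0.113]), 'qd': array([ 0.001, -0.001,  0.   ,  0.001,  0.001, -0.001, -0.   ]), 'joint_efforts': array([-1.0000e-03, -9.2712e+01,  1.9790e+00, -3.6994e+01,  1.8000e-02,
        8.0000e-03, -0.0000e+00]), 'position': array([ 0.246, -0.574,  0.242]), 'tool_rot': array([-1.502,  1.57 ,  2.044]), 'force': array([ 0.396, -0.644,  0.12 ]), 'moment': array([-0.003,  0.007, -0.017]), 'grip_width': np.float64(0.086)} 0.011
scene {'fov_y': 55.96476200830517, 'cx': 282.5368395897272, 'cy': 208.43471667340165, 'distortion': array([0.01740267, 0.        , 0.        , 0.        , 0.        ]), 'R': array([[ 0.7020006 ,  0.71197673,  0.01686063],
       [ 0.47617578, -0.45163583, -0.75450759],
       [-0.52957698,  0.53769341, -0.6560747 ]]), 't': array([-0.3338328 , -0.28003234,  1.35321905])}
carrier 0.87 [233.9 219.4] [ 0.4806 -0.1781  0.002 ]
carrier 0.54 [102.3 290.9] [ 0.4631 -0.5164  0.002 ]
tongue_end 0.64 [244.8 217.3] [ 0.4988 -0.1571  0.008 ]
blank 0.78 [188. 237.] [ 0.4533 -0.2976  0.002 ]
ch
[... 751 characters left out ...]
02 ]
chuck_top 0.62 [274.  302.8] [0.5847 0.2345 0.11  ]
pointer_tip 0.68 [316.3 251. ] [0.4957 0.064  0.112 ]
selector_grip 0.56 [269.8 196.8] [ 0.6492 -0.1827  0.081 ]
wrist {'fov_y': 58.28594441538166, 'cx': 280.32344741899703, 'cy': 212.4407771415916, 'distortion': array([0.02111757, 0.        , 0.        , 0.        , 0.        ]), 'tool_from_camera': array([[ 6.59141594e-04, -2.68889249e-01,  9.63170876e-01,
        -1.32322041e-01],
       [ 9.99999634e-01,  7.01832569e-04, -4.88413980e-04,
        -3.51270435e-04],
       [-5.44655422e-04,  9.63170846e-01,  2.68889613e-01,
        -6.92932041e-02],
       [ 0.00000000e+00,  0.00000000e+00,  0.00000000e+00,
         1.00000000e+00]])}
```

View pics/a_scene.png

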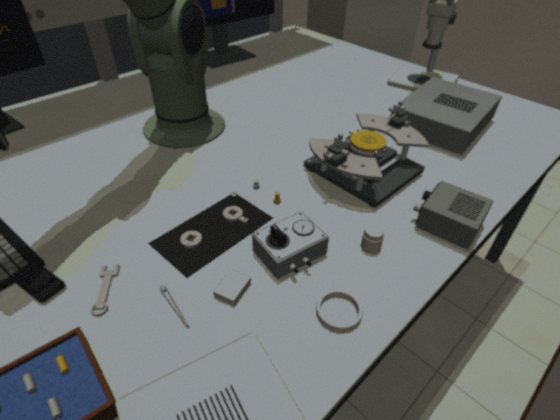

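View pics/a_side.png

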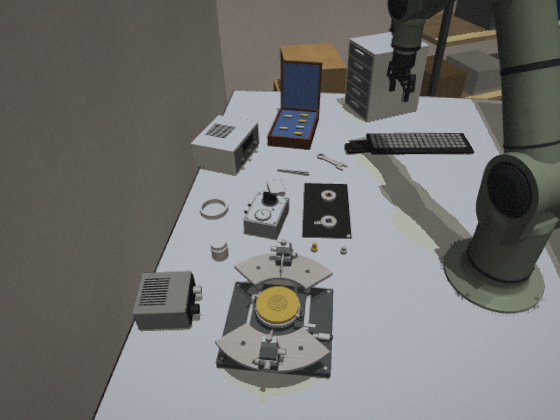

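View pics/a_wrist.png

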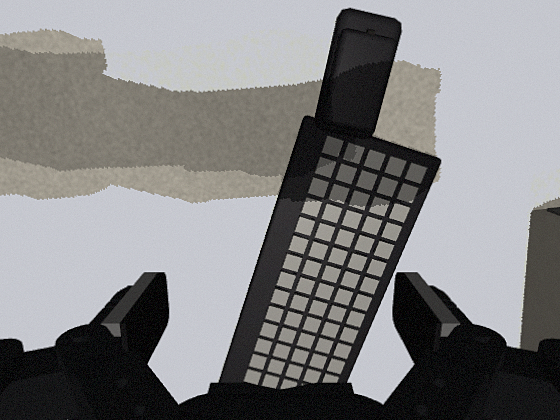

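Run:
```python
from h import *
s=observe();print(Ro.from_euler('xyz',s['tool_rot']).as_matrix().round(3))
a=cv2.imread('pics/a_scene.png');b=cv2.imread('pics/a_side.png')
c1=cv2.resize(a[100:290,150:440],None,fx=2.7,fy=2.7,interpolation=cv2.INTER_CUBIC)
c2=cv2.resize(b[175:385,190:390],None,fx=2.8,fy=2.8,interpolation=cv2.INTER_CUBIC)
cv2.imwrite('pics/b1.png',c1);cv2.imwrite('pics/b2.png',c2)
```

```text
[[-0.     0.394 -0.919]
 [ 0.    -0.919 -0.394]
 [-1.    -0.     0.   ]]
```

View pics/b1.png

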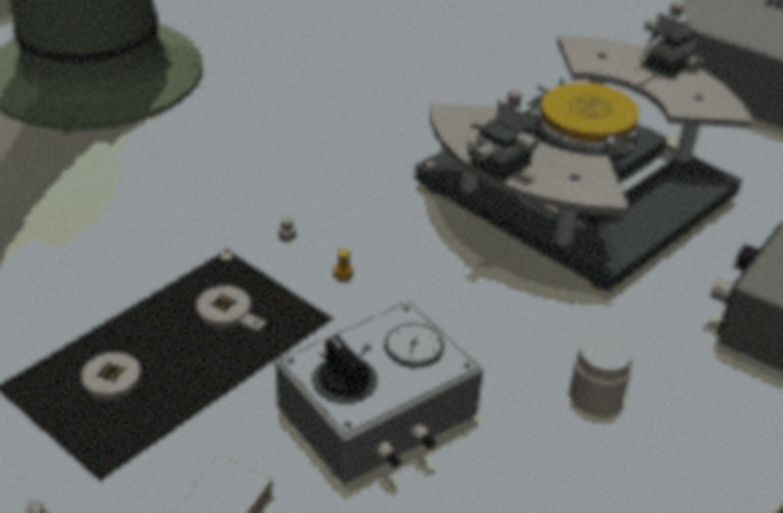

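View pics/b2.png

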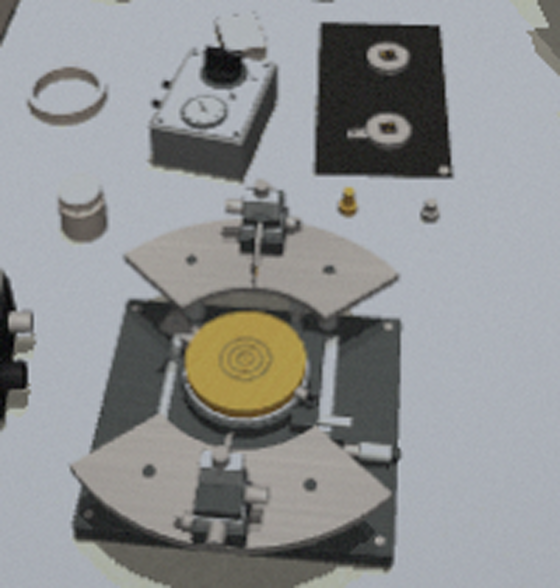

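```bash
cat >> h.py <<'E'
def go(p,zdir,n,st=None):
    """rows to world p with tool down, tool z axis at world azimuth zdir (deg); n rows"""
    st=st or observe(); R0=Ro.from_euler('xyz',st['tool_rot']); z=np.radians(zdir)
    Z=np.array([np.cos(z),np.sin(z),0]);X=np.array([0,0,-1.]);Y=np.cross(Z,X)
    R1=Ro.from_matrix(np.c_[X,Y,Z]); rv=(R0.inv()*R1).as_rotvec()
    P=np.array(st['position']);Rc=R0
    for i in range(n):
        d=Rc.inv().apply((np.array(p)-P)/(n-i)*1); d=np.round(d*1000,1); P=P+Rc.apply(d/1000)
        r=np.round((Rc.inv()*R1).as_rotvec()/(n-i),3); Rc=Rc*Ro.from_rotvec(r)
        print('['+','.join('%g'%x for x in [*d,*r])+']',end=',')
    print('\nmax row mm',np.abs(d).max(),'az now',azz(st),'rv',rv.round(3))
def azz(st):
    z=Ro.from_euler('xyz',st['tool_rot']).as_matrix()[:,2]; return np.degrees(np.arctan2(z[1],z[0]))
E
python3 -c "
from h import *
go([.457,-.171,.22],180,12)"
```

```text
[1.9,-24,-29.4,0.034,0,0],[1.9,-25,-28.6,0.034,0,0],[1.8,-25.9,-27.7,0.034,0,0],[1.9,-26.9,-26.8,0.034,0,0],[1.8,-27.7,-25.9,0.034,0,0],[1.9,-28.6,-24.9,0.034,0,0],[1.8,-29.4,-23.9,0.033,0,0],[1.9,-30.2,-22.9,0.034,0,0],[1.8,-31,-21.9,0.033,0,0],[1.9,-31.7,-20.9,0.034,0,0],[1.8,-32.4,-19.8,0.033,0,0],[1.9,-33,-18.6,0.034,0,0],
max row mm 33.0 az now -156.80771077144578 rv [0.405 0.    0.   ]
```

Call:
{"op": "jog_arm", "data": {
  "commands": [
    [2,-24,-29,0.034,0,0],
    [2,-25,-29,0.034,0,0],
    [2,-26,-28,0.034,0,0],
    [2,-27,-27,0.034,0,0],
    [2,-28,-26,0.034,0,0],
    [2,-29,-25,0.034,0,0],
    [2,-29,-24,0.034,0,0],
    [2,-30,-23,0.034,0,0],
    [2,-31,-22,0.034,0,0],
    [2,-32,-21,0.034,0,0],
    [2,-32,-20,0.034,0,0],
    [2,-33,-19,0.034,0,0],
    [0,0,0,0,0,0]
  ],
  "gripper": 0
}}

```text
clock: 2.35
position: [0.4692, -0.1576, 0.2175]
tool_rot: [2.556, 1.567, -0.609]
force: [-1.2, -0.5, -0.1]
grip_width: 0.0854
```

```bash
cat > look.py <<'E'
from h import *
import sys
n=sys.argv[1]; s=observe(); im=grab_frame('wrist'); save(n,im)
print(s['clock'],s['position'].round(4),azz(s),s['qpos'].round(2),s['grip_width'],s['force'].round(1))
Z={'carrier':.002,'tongue_end':.008,'blank':.002,'chuck_top':.11,'pointer_tip':.112,'selector_grip':.081}
for a in sys.argv[2:]:
    nm,*z=a.split('='); z=float(z[0]) if z else Z[nm]
    for r in nets.pinpoint('wrist',nm)[:2]:
        print(nm,round(r['p'],2),np.round(r['location'],1),np.round(px2z('wrist',[r['location']],z,s)[0],4))
E
python3 look.py c1 carrier tongue_end blank
```

```text
2.35 [ 0.4692 -0.1576  0.2175] 178.65487628755992 [ 0.27  0.35 -0.08  1.96  0.04  0.83 -1.43] 0.08542802265907454 [-1.2 -0.5 -0.1]
carrier 0.65 [290.8 189.7] [ 0.4638 -0.1669  0.002 ]
tongue_end 0.86 [279.3 140.4] [ 0.5103 -0.1571  0.008 ]
blank 0.66 [430.3 180. ] [ 0.47   -0.2972  0.002 ]
```

View pics/c1.png

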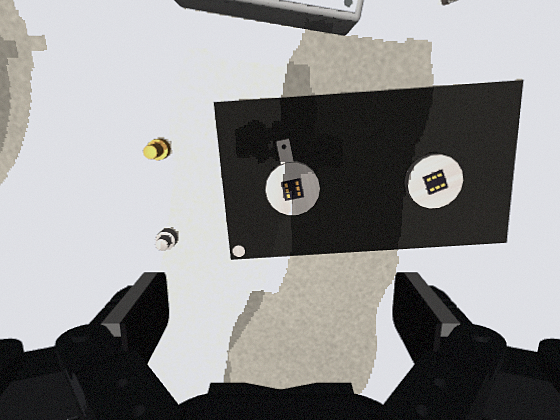

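```bash
cat > fit.py <<'E'
from h import *
import sys
def mid(nm='carrier'):
    s=observe(); 
    grab_frame('wrist')
    m=nets.silhouettes('wrist',nm)[0]; mask=m['mask'].astype(np.uint8)
    print('p',m['p'],m['rect'])
    return s,mask
def fitc(s,mask,z0,tip=True):
    cs,_=cv2.findContours(mask,cv2.RETR_EXTERNAL,cv2.CHAIN_APPROX_NONE)
    c=max(cs,key=cv2.contourArea).reshape(-1,2).astype(float)
    P=px2z('wrist',c,z0+.010,s)[:,:2]
    from scipy.optimize import least_squares
    f=least_squares(lambda q:np.hypot(P[:,0]-q[0],P[:,1]-q[1])-.025,P.mean(0),loss='soft_l1',f_scale=.0005)
    C=f.x; r=np.hypot(*(P-C).T); print('circle',C.round(4),'med r',np.median(r).round(4))
    P6=px2z('wrist',c,z0+.006,s)[:,:2]; r6=np.hypot(*(P6-C).T)
    T=P6[(r6>.030)]
    if len(T)>6:
        T2=P6[(r6>.030)&(r6<.042)]
        a=np.arctan2(*(T2-C).T[::-1]); sidev=np.median(a)
        d=np.mean([np.mean(T2[a>sidev],0),np.mean(T2[a<=sidev],0)],0)-C
        print('tongue az',np.degrees(np.arctan2(d[1],d[0])),'max r',r6.max(), 'az2',np.degrees(np.arctan2(*(T.mean(0)-C)[::-1])))
    return C
if __name__=='__main__':
    s,m=mid(); fitc(s,m,float(sys.argv[1]))
E
python3 fit.py .002; python3 -c "
from h import *
s,m=__import__('fit').mid(); im=grab_frame('wrist')
cs,_=cv2.findContours(m,0,1); im=im.copy(); o=cv2.resize(im[100:240,200:400],None,fx=4,fy=4)
cv2.drawContours(o,[(c-[200,100])*4 for c in cs],-1,(255,0,0),1); save('c2',o)"
```

```text
p 0.66 [256.9, 137.5, 312.5, 211.5]
circle [ 0.4681 -0.1677] med r 0.0252
tongue az 11.10546306313048 max r 0.043927853809920404 az2 10.429387560822963
p 0.74 [257.5, 134.2, 314.0, 212.1]
```

View pics/c2.png

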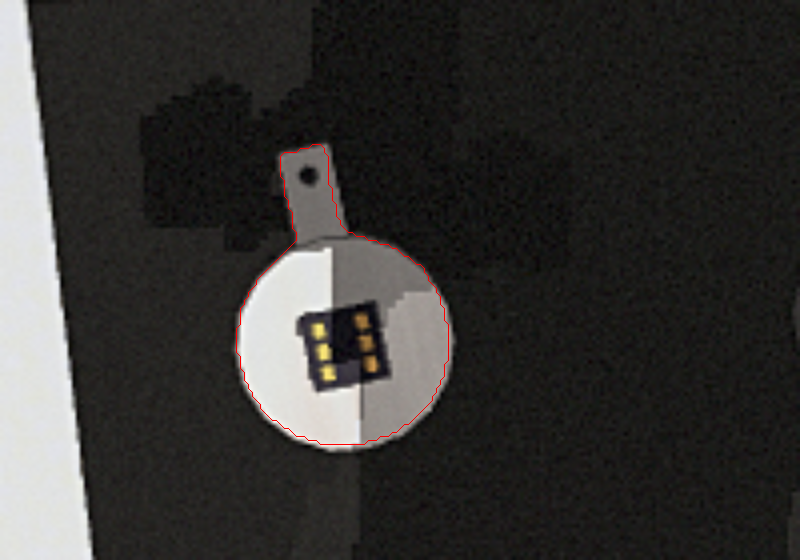

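```bash
python3 -c "
from h import *
go([.468,-.1675,.10],191,6)"
```

```text
[19.6,0.7,-0.2,-0.037,-0,-0.001],[19.6,0.7,-0.2,-0.037,-0,-0.001],[19.6,0.7,-0.1,-0.037,-0.001,-0.001],[19.6,0.8,-0.1,-0.037,-0,-0],[19.7,0.8,-0.1,-0.037,-0.001,-0.001],[19.6,0.8,-0.1,-0.037,-0,-0],
max row mm 19.6 az now 178.30894232250304 rv [-0.222 -0.002 -0.004]
```

Call:
{"op": "jog_arm", "data": {
  "commands": [
    [19.6,0.7,-0.1,-0.037,0,-0.001],
    [19.6,0.7,-0.1,-0.037,0,-0.001],
    [19.6,0.7,-0.1,-0.037,0,0],
    [19.6,0.7,-0.1,-0.037,0,0],
    [19.6,0.7,-0.1,-0.037,0,0],
    [19.6,0.7,-0.1,-0.037,0,0],
    [0,0,0,0,0,0],
    [0,0,0,0,0,0]
  ]
}}

```text
clock: 3.6
position: [0.468, -0.1708, 0.0975]
tool_rot: [2.509, 1.565, -0.437]
force: [0.8, -0.3, 1.3]
grip_width: 0.0854
```

```bash
python3 look.py c3 carrier tongue_end; python3 fit.py .002; python3 fit.py .002; python3 -c "
from h import *
print(bot.tip_extent, observe()['position'],azz(observe()))"
```

```text
3.6 [ 0.468  -0.1708  0.0975] -168.82850873781078 [ 0.32  0.54 -0.12  2.05  0.12  0.55 -1.26] 0.0854475153479919 [ 0.8 -0.3  1.3]
carrier 0.85 [275.3 224.4] [ 0.4655 -0.1677  0.002 ]
tongue_end 0.92 [276.3 151.1] [ 0.5115 -0.1594  0.008 ]
p 0.6 [232.9, 151.7, 318.8, 267.0]
circle [ 0.4683 -0.1679] med r 0.0254
tongue az 11.245092769351464 max r 0.04360920265562781 az2 10.840405815377967
p 0.89 [234.1, 151.9, 317.3, 265.5]
circle [ 0.4681 -0.1678] med r 0.0253
tongue az 10.671726973997421 max r 0.04392121006933786 az2 10.740385461678738
0.011 [ 0.46833019 -0.17055206  0.09774753] -168.74974822161028
```

View pics/c3.png

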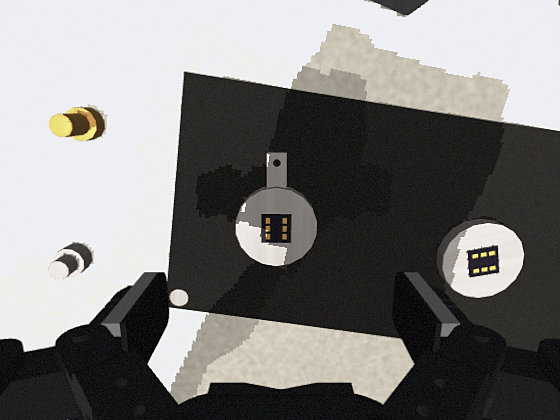

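```bash
python3 -c "
from h import *
go([.4682,-.1678,.0115],191,6)"
```

```text
[14.4,-0.5,0,0.001,-0.001,-0.001],[14.4,-0.5,0,0.001,-0.001,-0.001],[14.4,-0.5,-0,0.001,-0.001,-0.001],[14.3,-0.5,-0,0,-0.001,-0],[14.4,-0.5,-0,0.001,-0.001,-0.001],[14.3,-0.4,-0.1,0,-0.001,-0],
max row mm 14.3 az now -168.74974822161028 rv [ 0.004 -0.006 -0.004]
```

Call:
{"op": "jog_arm", "data": {
  "commands": [
    [14.4,-0.5,0,0.001,-0.001,-0.001],
    [14.4,-0.5,0,0.001,-0.001,-0.001],
    [14.4,-0.5,0,0.001,-0.001,-0.001],
    [14.3,-0.5,0,0,-0.001,0],
    [12,-0.5,0,0,-0.001,0],
    [8,-0.3,0,0,-0.001,0],
    [4,0,0,0,0,0],
    [0,0,0,0,0,0],
    [0,0,0,0,0,0]
  ]
}}

```text
clock: 4.85
position: [0.4704, -0.1683, 0.0158]
tool_rot: [2.46, 1.565, -0.489]
force: [0.9, 0.2, 0.1]
grip_width: 0.0854
```

```bash
python3 -c "
from h import *
go([.4682,-.1678,.0115],191,1);s=observe();print(s['position'],s['force'])"
```

```text
[4.2,-0.9,2.1,0.001,-0.005,-0.004],
max row mm 4.2 az now -168.97034904640833 rv [ 0.001 -0.005 -0.004]
[ 0.47038915 -0.16826793  0.01575968] [0.86123779 0.1817449  0.13811698]
```

Call:
{"op": "jog_arm", "data": {
  "commands": [
    [2.2,-0.5,1.2,0.001,-0.003,-0.002],
    [2.2,-0.5,1,0,-0.003,-0.002],
    [0,0,0,0,0,0]
  ]
}}

```text
clock: 5.15
position: [0.4684, -0.1679, 0.012]
tool_rot: [0.103, 1.57, -2.847]
force: [-0.2, -0.2, -0.2]
grip_width: 0.0851
```

```bash
python3 look.py c4;python3 -c "
from h import *
go([.4682,-.1678,.0115],191,1)"
```

```text
5.15 [ 0.4684 -0.1679  0.012 ] -169.04709051881335 [ 0.29  0.71 -0.08  2.07  0.15  0.37 -1.29] 0.0851165877254851 [-0.2 -0.2 -0.2]
[0.6,-0.2,0.3,-0.001,0,-0],
max row mm 0.6 az now -169.05131739594782 rv [-0.001  0.    -0.   ]
```

View pics/c4.png

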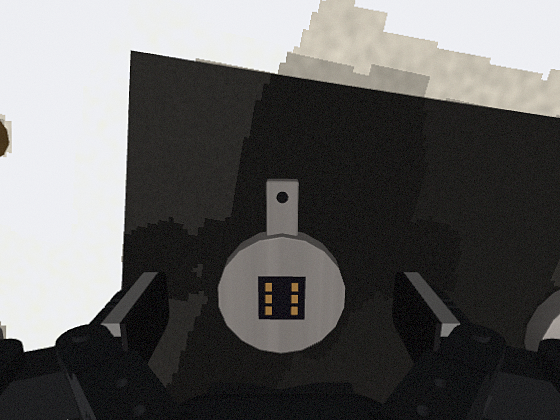

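Call:
{"op": "jog_arm", "data": {
  "commands": [
    [0.3,0,0,0,0,0],
    [0,0,0,0,0,0],
    [0,0,0,0,0,0],
    [0,0,0,0,0,0],
    [0,0,0,0,0,0],
    [0,0,0,0,0,0],
    [0,0,0,0,0,0],
    [0,0,0,0,0,0]
  ],
  "gripper": 255,
  "newtons": 40
}}

```text
clock: 6.0
position: [0.4686, -0.1681, 0.0125]
tool_rot: [1.836, 1.57, -1.115]
force: [-0.5, 0.1, 1.0]
grip_width: 0.048
```

```bash
python3 look.py c5; python3 fit.py .002
```

```text
6.0 [ 0.4686 -0.1681  0.0125] -169.05733188799266 [ 0.29  0.71 -0.08  2.07  0.15  0.37 -1.29] 0.04797263664967597 [-0.5  0.1  1. ]
p 0.86 [215.0, 179.5, 344.6, 353.6]
circle [ 0.469  -0.1675] med r 0.026
tongue az 10.115833637426073 max r 0.043969942224224665 az2 10.197165940768258
```

View pics/c5.png

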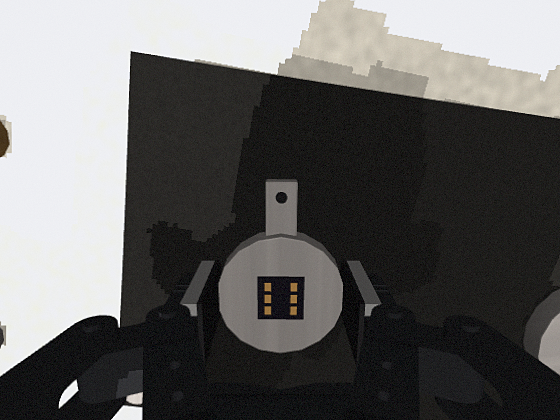

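Call:
{"op": "jog_arm", "data": {
  "commands": [
    [-3,0,0,0,0,0],
    [-10,0,0,0,0,0],
    [-25,0,0,0,0,0],
    [-35,0,0,0,0,0],
    [-40,0,0,0,0,0],
    [-40,0,0,0,0,0],
    [-40,0,0,0,0,0],
    [-30,0,0,0,0,0],
    [-15,0,0,0,0,0],
    [-5,0,0,0,0,0],
    [0,0,0,0,0,0]
  ]
}}

```text
clock: 7.25
position: [0.4662, -0.1672, 0.2711]
tool_rot: [2.393, 1.569, -0.557]
force: [0.1, 0.7, -2.6]
grip_width: 0.0475
```

```bash
python3 look.py c6;python3 -c "
from h import *
go([.47,.215,.275],180,11)"
```

```text
7.25 [ 0.4662 -0.1672  0.2711] -169.00893288438377 [ 0.35  0.28 -0.15  1.9   0.05  0.96 -1.21] 0.04745196683392121 [ 0.1  0.7 -2.6]
[-0.4,-34,-7,0.017,-0,-0],[-0.4,-34.2,-6.4,0.017,-0,-0],[-0.4,-34.3,-5.8,0.018,-0,-0],[-0.4,-34.3,-5.2,0.017,-0,-0],[-0.4,-34.4,-4.6,0.018,-0,-0],[-0.4,-34.5,-4,0.017,-0,-0],[-0.5,-34.6,-3.4,0.018,-0,-0],[-0.4,-34.6,-2.8,0.017,-0,-0],[-0.5,-34.7,-2.2,0.018,-0,-0],[-0.4,-34.7,-1.6,0.017,-0,-0],[-0.5,-34.7,-0.9,0.018,-0.001,-0.001],
max row mm 34.7 az now -169.01468718096768 rv [ 0.192 -0.001 -0.001]
```

View pics/c6.png

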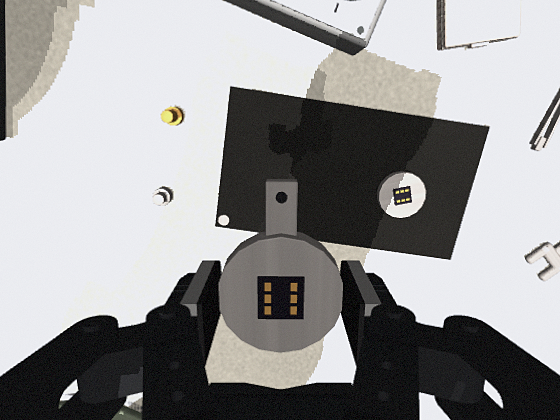

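Carrier is lifted and sits level in the jaws (disc centre about (281,295)). Moving over to look at the chuck.

Call:
{"op": "jog_arm", "data": {
  "commands": [
    [0,-34,-7,0.017,0,0],
    [0,-34,-6,0.017,0,0],
    [0,-34,-6,0.017,0,0],
    [0,-34,-5,0.017,0,0],
    [0,-34,-5,0.017,0,0],
    [0,-34,-4,0.017,0,0],
    [0,-35,-3,0.017,0,0],
    [0,-35,-3,0.017,0,0],
    [0,-35,-2,0.017,0,0],
    [0,-30,-2,0.017,0,0],
    [0,-15,0,0.017,0,0],
    [0,-5,0,0,0,0],
    [0,0,0,0,0,0],
    [0,0,0,0,0,0]
  ]
}}

```text
clock: 8.7
position: [0.4625, 0.2062, 0.2535]
tool_rot: [0.203, 1.544, -2.942]
force: [0.7, -0.6, -1.9]
grip_width: 0.0479
```

```bash
python3 look.py d1 chuck_top pointer_tip
```

```text
8.7 [0.4625 0.2062 0.2535] 179.7907942942517 [-0.29  0.35 -0.3   1.86  0.11  0.97 -2.22] 0.04786696621224224 [ 0.7 -0.6 -1.9]
chuck_top 0.73 [240.5  28.3] [0.5777 0.2323 0.11  ]
pointer_tip 0.52 [538.6 129.7] [0.5114 0.0247 0.112 ]
```

View pics/d1.png

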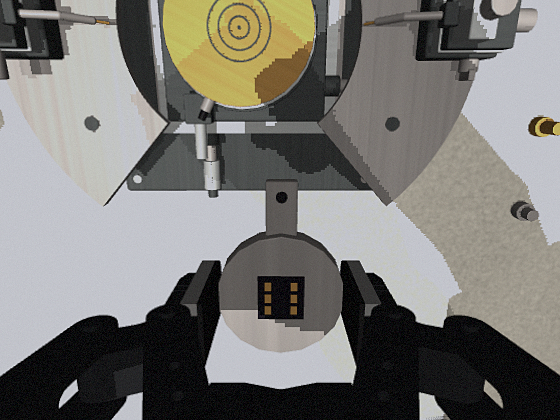

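```bash
python3 -c "
from h import *
go([.525,.215,.285],185,4)"
```

```text
[-8.2,-2.2,-15.3,-0.023,0.006,-0.001],[-8.1,-1.9,-15.4,-0.023,0.006,-0.001],[-7.9,-1.6,-15.5,-0.023,0.007,-0.001],[-7.9,-1.2,-15.7,-0.023,0.006,-0.001],
max row mm 15.7 az now 179.7319078884332 rv [-0.092  0.025 -0.004]
```

Call:
{"op": "jog_arm", "data": {
  "commands": [
    [-8,-2,-15,-0.023,0.006,-0.001],
    [-8,-2,-15,-0.023,0.006,-0.001],
    [-8,-2,-15,-0.023,0.006,-0.001],
    [-8,-1,-15,-0.023,0.006,-0.001],
    [0,0,0,0,0,0],
    [0,0,0,0,0,0]
  ]
}}

```text
clock: 9.45
position: [0.5257, 0.2104, 0.2864]
tool_rot: [1.685, 1.57, -1.371]
force: [0.4, 0.6, -1.8]
grip_width: 0.0478
```

```bash
python3 look.py d2 chuck_top pointer_tip
```

```text
9.45 [0.5257 0.2104 0.2864] -175.11320717636465 [-0.26  0.4  -0.3   1.69  0.13  1.07 -2.09] 0.04780064280289399 [ 0.4  0.6 -1.8]
chuck_top 0.57 [260.4 125.9] [0.5787 0.2316 0.11  ]
pointer_tip 0.8 [293.5  67.6] [0.6241 0.2095 0.112 ]
```

View pics/d2.png

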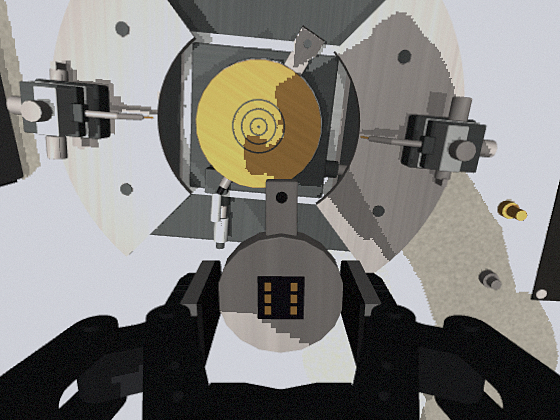

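```bash
cat > chuck.py <<'E'
from h import *
from scipy.optimize import least_squares
s=observe(); im=grab_frame('wrist'); hsv=cv2.cvtColor(im,cv2.COLOR_RGB2HSV)
m=((hsv[:,:,0]>12)&(hsv[:,:,0]<32)&(hsv[:,:,1]>120)&(hsv[:,:,2]>40)).astype(np.uint8)
n,l,st,_=cv2.connectedComponentsWithStats(m); i=1+np.argmax(st[1:,4]); m=(l==i).astype(np.uint8)
m=cv2.morphologyEx(m,cv2.MORPH_CLOSE,np.ones((5,5)))
cs,_=cv2.findContours(m,0,1);c=max(cs,key=cv2.contourArea).reshape(-1,2).astype(float)
P=px2z('wrist',c,.11,s)[:,:2]
f=least_squares(lambda q:np.hypot(P[:,0]-q[0],P[:,1]-q[1])-.05,P.mean(0),loss='soft_l1',f_scale=.0005)
r=np.hypot(*(P-f.x).T);print('chuck',f.x.round(4),'inl',np.mean(abs(r-.05)<.001),np.median(r))
np.save('chuck.npy',f.x)
for th in [-26]:
    for a in [(.0525,0),(.08,.01),(.08,-.01)]:
        t=np.radians(th);X=[f.x[0]+a[0]*np.cos(t)-a[1]*np.sin(t),f.x[1]+a[0]*np.sin(t)+a[1]*np.cos(t),.112]
        u=proj('wrist',[X],s)[0]; cv2.circle(im,tuple(int(v*8) for v in u),16,(255,0,0),-1,cv2.LINE_AA,3)
        print(u)
for a in np.linspace(0,2*np.pi,60):
  for R in (.05,.021):
    u=proj('wrist',[[f.x[0]+R*np.cos(a),f.x[1]+R*np.sin(a),.11]],s)[0]; cv2.circle(im,tuple(int(v*8) for v in u),6,(0,0,255),-1,cv2.LINE_AA,3)
save('d3',cv2.resize(im[10:210,160:360],None,fx=3,fy=3,interpolation=cv2.INTER_CUBIC))
E
python3 chuck.py
```

```text
chuck [0.5783 0.2334] inl 0.6978021978021978 0.04913352935727304
[292.95964929  65.11802749]
[300.88424406  23.24797605]
[323.66118813  38.50019308]
```

View pics/d3.png

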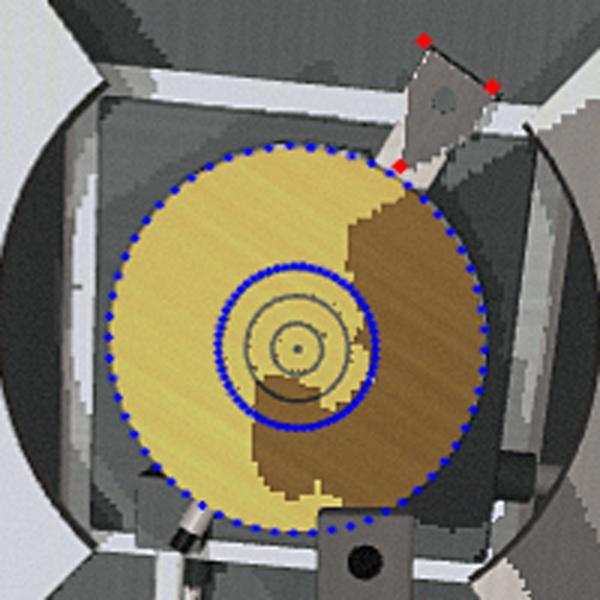

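```bash
python3 -c "
from h import *
print(px2z('wrist',[[259,126.3]],.11))
go([.5776,.2327,.16],172,8)"
```

```text
[[0.57799554 0.23320706 0.11      ]]
[15.8,-2.2,-6.7,0.028,-0,-0],[15.8,-2.4,-6.7,0.028,-0,-0],[15.8,-2.5,-6.6,0.028,-0,-0],[15.8,-2.7,-6.5,0.028,-0,-0],[15.8,-2.9,-6.5,0.028,-0,-0],[15.8,-3.1,-6.4,0.029,-0,-0],[15.8,-3.3,-6.3,0.028,-0,-0.001],[15.9,-3.5,-6.1,0.029,-0,-0],
max row mm 15.9 az now -175.05443844629355 rv [ 0.226 -0.    -0.001]
```

Call:
{"op": "jog_arm", "data": {
  "commands": [
    [15,-2.3,-6.7,0.028,0,0],
    [15.5,-2.4,-6.7,0.028,0,0],
    [15.5,-2.5,-6.6,0.028,0,0],
    [15.5,-2.7,-6.5,0.028,0,0],
    [15.5,-2.9,-6.5,0.028,0,0],
    [15,-3.1,-6.4,0.028,0,0],
    [10,-3.3,-6.3,0.028,0,0],
    [8,-3.5,-6.1,0.028,0,0],
    [0,0,0,0,0,0],
    [0,0,0,0,0,0]
  ]
}}

```text
clock: 10.65
position: [0.578, 0.234, 0.172]
tool_rot: [1.878, 1.569, -1.412]
force: [-0.8, 0.5, -2.0]
grip_width: 0.0479
```

```bash
python3 look.py d4; python3 -c "
from h import *
go([.5776,.2327,.13],172,4)"
```

```text
10.65 [0.578 0.234 0.172] 171.48952953034296 [-0.33  0.6  -0.22  1.66  0.16  0.9  -2.34] 0.047945192052598944 [-0.8  0.5 -2. ]
[10.5,0.3,0,-0.002,-0,-0],[10.5,0.3,0.1,-0.002,-0,-0],[10.5,0.3,0,-0.002,-0,-0.001],[10.6,0.4,0.1,-0.003,-0,-0],
max row mm 10.6 az now 171.49096614404317 rv [-0.009 -0.    -0.001]
```

View pics/d4.png

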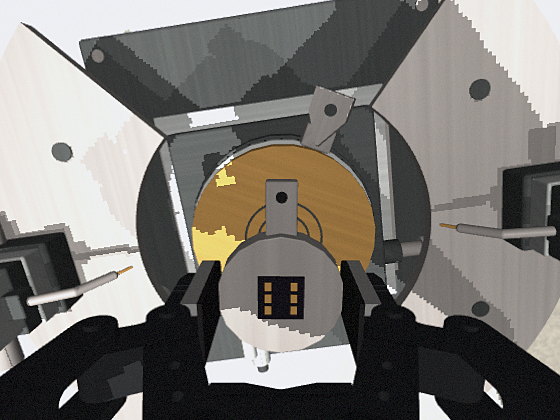

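Call:
{"op": "jog_arm", "data": {
  "commands": [
    [10.5,0.3,0,-0.002,0,0],
    [10.5,0.3,0,-0.002,0,0],
    [10.5,0.3,0,-0.002,0,0],
    [8,0.3,0,-0.002,0,0],
    [4,0,0,0,0,0],
    [0,0,0,0,0,0],
    [0,0,0,0,0,0]
  ]
}}

```text
clock: 11.4
position: [0.5775, 0.2323, 0.1254]
tool_rot: [2.408, 1.57, -0.873]
force: [0.8, 0.6, -2.6]
grip_width: 0.048
```

```bash
python3 -c "
from h import *
s=observe();print(s['position'],s['force'])
go([.5776,.2327,.1215],172,3)"
```

```text
[0.57748611 0.2323074  0.12542339] [ 0.83544366  0.5818657  -2.55395156]
[1.3,-0.1,-0,0,-0,-0],[1.3,-0.2,-0,0,-0,-0],[1.3,-0.1,-0.1,0,-0.001,-0.001],
max row mm 1.3 az now 172.0259524110878 rv [ 0.    -0.001 -0.001]
```

Call:
{"op": "jog_arm", "data": {
  "commands": [
    [1.5,0,0,0,0,0],
    [1,0,0,0,0,0],
    [0.8,0,0,0,0,0],
    [0.5,0,0,0,0,0],
    [0.3,0,0,0,0,0]
  ]
}}

```text
clock: 11.9
position: [0.5781, 0.2326, 0.1221]
tool_rot: [-3.091, 1.568, -0.088]
force: [-0.8, 0.4, -1.8]
grip_width: 0.048
```

Call:
{"op": "jog_arm", "data": {
  "commands": [
    [0.7,0,0,0,0,0],
    [0.4,0,0,0,0,0],
    [0.4,0,0,0,0,0]
  ]
}}

```text
clock: 12.2
position: [0.5782, 0.2326, 0.1206]
tool_rot: [-3.06, 1.568, -0.057]
force: [-0.5, -0.4, -1.9]
grip_width: 0.0483
```

Call:
{"op": "jog_arm", "data": {
  "commands": [
    [0.4,0,0,0,0,0],
    [0.4,0,0,0,0,0]
  ]
}}

```text
clock: 12.4
position: [0.5782, 0.2326, 0.1204]
tool_rot: [-3.07, 1.568, -0.068]
force: [-3.8, -2.0, 7.8]
grip_width: 0.0475
```

Call:
{"op": "jog_arm", "data": {
  "commands": [
    [-0.2,0,0,0,0,0],
    [0,0,0,0,0,0],
    [0,0,0,0,0,0],
    [0,0,0,0,0,0],
    [0,0,0,0,0,0]
  ],
  "gripper": 0
}}

```text
clock: 12.9
position: [0.5785, 0.2328, 0.121]
tool_rot: [-2.939, 1.567, 0.064]
force: [0.2, 0.5, 0.3]
grip_width: 0.0854
```

```bash
python3 look.py e1; python3 fit.py .11; python3 -c "
from h import *
s=observe();print(s['position'],s['force'])
go([.578,.233,.15],197,6)"
```

```text
12.9 [0.5785 0.2328 0.121 ] 172.01830730656647 [-0.34  0.67 -0.21  1.7   0.19  0.79 -2.34] 0.08540528606121016 [0.2 0.5 0.3]
p 0.87 [215.8, 180.3, 344.9, 349.9]
circle [0.5782 0.2335] med r 0.0258
tongue az -8.56110417537386 max r 0.0439855417036993 az2 -8.656010957395457
[0.57851311 0.23281126 0.12097167] [-0.08019309 -0.30270793  0.0367245 ]
[-4.8,-0,0.1,-0.073,-0.001,-0],[-4.8,-0,0.1,-0.073,-0.001,0],[-4.9,-0,0.1,-0.072,-0,0],[-4.8,-0.1,0,-0.073,-0.001,0],[-4.9,-0.1,0.1,-0.072,-0,0],[-4.8,-0,0,-0.073,-0.001,0],
max row mm 4.8 az now 172.01909795187672 rv [-0.436 -0.004 -0.   ]
```

View pics/e1.png

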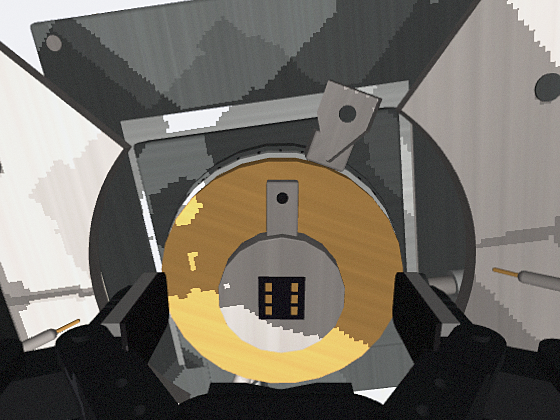

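Call:
{"op": "jog_arm", "data": {
  "commands": [
    [-10,0,0,0,0,0],
    [-15,0,0,-0.073,0,0],
    [-15,0,0,-0.073,0,0],
    [0,0,0,-0.073,0,0],
    [0,0,0,-0.073,0,0],
    [0,0,0,-0.073,0,0],
    [0,0,0,-0.073,0,0],
    [0,0,0,0,0,0],
    [0,0,0,0,0,0]
  ]
}}

```text
clock: 13.95
position: [0.5793, 0.233, 0.1687]
tool_rot: [2.95, 1.563, 0.122]
force: [-1.4, 0.0, 0.3]
grip_width: 0.0851
```

```bash
python3 look.py e2; python3 chuck.py; python3 fit.py .11;python3 fit.py .11; python3 -c "
from h import *
go([.578,.233,.121],197,6)"
```

```text
13.95 [0.5793 0.233  0.1687] -162.05153603982998 [-0.25  0.62 -0.34  1.66  0.25  0.9  -1.95] 0.08510951365198356 [-1.4  0.   0.3]
chuck [0.5786 0.2333] inl 0.98635477582846 0.04956985659134869
[352.08951661 173.78955368]
[379.3589812  119.33832665]
[406.4020921  148.08659182]
p 0.81 [228.6, 169.8, 328.0, 297.9]
circle [0.5778 0.2338] med r 0.0255
tongue az -8.551960714197948 max r 0.043982120267773074 az2 -8.635604601694311
p 0.81 [228.7, 168.5, 331.5, 297.9]
circle [0.5777 0.2337] med r 0.0253
tongue az -8.334031051152378 max r 0.04394987707156924 az2 -8.307644861801045
[7.9,-0.1,0.2,0.003,-0.001,-0],[7.9,-0,0.2,0.003,-0.001,-0],[7.9,-0.1,0.2,0.003,-0.001,-0],[7.8,-0,0.3,0.003,-0.001,-0.001],[7.9,-0,0.2,0.003,-0.001,-0],[7.8,-0.1,0.2,0.003,-0.002,-0.001],
max row mm 7.8 az now -161.94943045379878 rv [ 0.018 -0.007 -0.002]
```

View pics/e2.png

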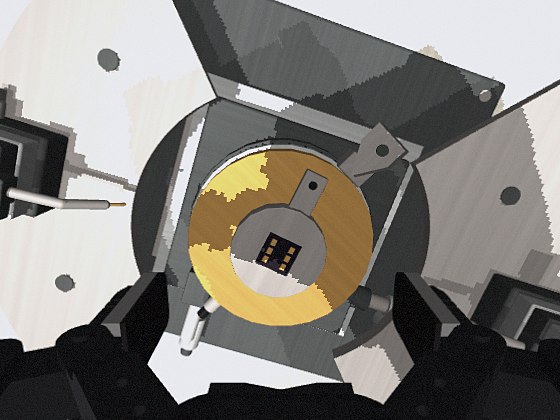

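```bash
cp chuck.py chuck2.py; sed -i "s/im\[10:210,160:360\]/im[100:340,180:420]/; s/'d3'/'e3'/;s/fx=3,fy=3/fx=2.4,fy=2.4/" chuck2.py; python3 chuck2.py
```

```text
chuck [0.5786 0.2333] inl 0.9863813229571985 0.04958338702424182
[352.70496649 173.71870952]
[380.16966639 119.14735821]
[407.22117086 148.02664514]
```

View pics/e3.png

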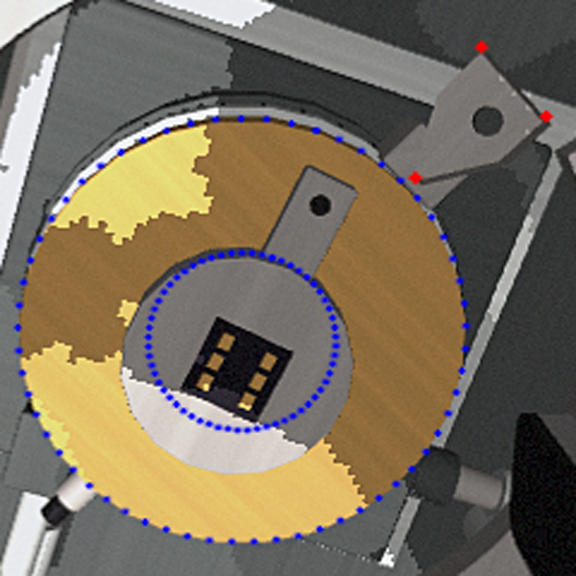

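```bash
python3 -c "
from h import *
im=cv2.imread('pics/e2.png')[:,:,::-1]
save('e4',cv2.resize(im[110:195,325:425],None,fx=7,fy=7,interpolation=cv2.INTER_CUBIC))
s=observe()
C=np.load('chuck.npy')
for th in (-24,-26,-28):
  t=np.radians(th)
  for a in [(.0525,0),(.08,.01),(.08,-.01)]:
    print(th,(proj('wrist',[[C[0]+a[0]*np.cos(t)-a[1]*np.sin(t),C[1]+a[0]*np.sin(t)+a[1]*np.cos(t),.112]],s)[0]-[325,110])*7)
print((proj('wrist',[[*C,.112]],s)[0]-[325,110])*7)
"
```

```text
-24 [176.2995122  428.59948825]
-24 [355.12247509  39.18899445]
-24 [552.90177013 235.06212964]
-26 [193.99914855 445.81661526]
-26 [386.36202141  63.73736895]
-26 [575.7352232  265.97696335]
-28 [210.99063647 463.60398351]
-28 [416.52623459  89.32889179]
-28 [597.27607598 297.57873462]
[-311.91429691  938.21792291]
```

View pics/e4.png

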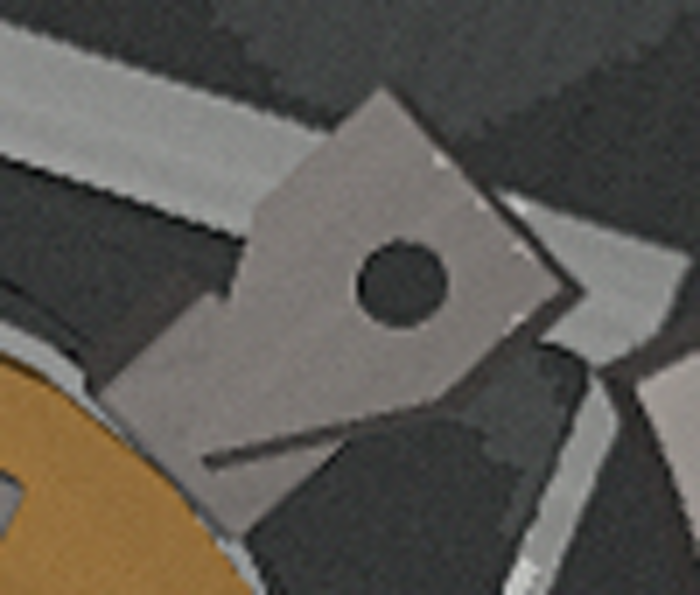

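```bash
python3 -c "
from h import *
go([.578,.2335,.1205],197,6)"
```

```text
[7.9,-0.1,0.2,0.003,-0.001,-0],[8,-0.1,0.2,0.003,-0.001,-0],[8,-0.1,0.2,0.003,-0.001,-0],[7.9,-0.2,0.2,0.003,-0.001,-0],[8,-0.1,0.2,0.003,-0.001,-0.001],[7.9,-0.2,0.2,0.003,-0.002,-0],
max row mm 7.9 az now -161.94160562801528 rv [ 0.018 -0.007 -0.001]
```

Call:
{"op": "jog_arm", "data": {
  "commands": [
    [7.9,-0.1,0.2,0.003,-0.001,0],
    [8,-0.1,0.2,0.003,-0.001,0],
    [8,-0.1,0.2,0.003,-0.001,0],
    [8,-0.1,0.2,0.003,-0.001,0],
    [6,-0.1,0.2,0.003,-0.001,0],
    [4,-0.1,0.2,0,-0.001,0],
    [2,0,0,0,0,0],
    [0,0,0,0,0,0]
  ]
}}

```text
clock: 15.1
position: [0.5772, 0.2332, 0.119]
tool_rot: [0.747, 1.568, -2.096]
force: [0.6, -1.1, -0.3]
grip_width: 0.0853
```

```bash
python3 -c "
from h import *
s=observe();print(s['position'],s['force'])
go([.578,.2335,.1205],197,2)"
```

```text
[0.57719136 0.23317632 0.11900076] [ 0.60772629 -1.09090965 -0.25403169]
[-0.8,-0,-0.4,0.001,0.001,-0.001],[-0.7,-0.1,-0.5,0.001,0.001,-0.001],
max row mm 0.7 az now -162.91156110439996 rv [ 0.002  0.002 -0.002]
```

Call:
{"op": "jog_arm", "data": {
  "commands": [
    [-0.8,0,-0.4,0.001,0.001,-0.001],
    [-0.5,0,-0.4,0,0,0],
    [0,0,0,0,0,0]
  ]
}}

```text
clock: 15.4
position: [0.5784, 0.2336, 0.1211]
tool_rot: [2.39, 1.57, -0.454]
force: [1.2, -0.1, -0.0]
grip_width: 0.0853
```

Call:
{"op": "jog_arm", "data": {
  "commands": [
    [0,0,0,0,0,0],
    [0,0,0,0,0,0],
    [0,0,0,0,0,0],
    [0,0,0,0,0,0],
    [0,0,0,0,0,0],
    [0,0,0,0,0,0],
    [0,0,0,0,0,0]
  ],
  "gripper": 255,
  "newtons": 40
}}

```text
clock: 16.1
position: [0.5787, 0.2337, 0.1221]
tool_rot: [2.855, 1.569, 0.01]
force: [0.3, 0.5, 1.2]
grip_width: 0.0475
```

```bash
python3 look.py e5; python3 fit.py .11
```

```text
16.1 [0.5787 0.2337 0.1221] -162.97649904843658 [-0.26  0.68 -0.32  1.69  0.27  0.82 -1.98] 0.0474809665638028 [0.3 0.5 1.2]
p 0.69 [219.4, 185.6, 345.5, 352.5]
circle [0.5784 0.2335] med r 0.0256
tongue az -8.176382045412998 max r 0.04360735572068808 az2 -8.186666313115378
```

Call:
{"op": "jog_arm", "data": {
  "commands": [
    [-5,0,0,0,0,0],
    [-5,0,0,0,0,0],
    [0,0,0,0.052,0,0],
    [0,0,0,0.052,0,0],
    [0,0,0,0.052,0,0],
    [0,0,0,0.052,0,0],
    [0,0,0,0.052,0,0],
    [0,0,0,0.052,0,0],
    [0,0,0,0,0,0]
  ]
}}

```text
clock: 17.15
position: [0.5788, 0.2337, 0.1351]
tool_rot: [-2.736, 1.569, 0.379]
force: [0.6, -0.4, -1.8]
grip_width: 0.0478
```

```bash
python3 look.py e6; python3 -c "
from h import *
s=observe();print('bottom z',s['position'][2]-.0121)"; python3 fit.py .121
```

```text
17.15 [0.5788 0.2337 0.1351] 178.44833162877387 [-0.32  0.65 -0.24  1.68  0.2   0.83 -2.24] 0.04782865388628658 [ 0.6 -0.4 -1.8]
bottom z 0.12298897077579185
p 0.79 [219.3, 184.7, 345.1, 348.3]
circle [0.5777 0.234 ] med r 0.0264
tongue az -67.70093183257896 max r 0.043991248651562766 az2 -40.87414610192369
```

View pics/e6.png

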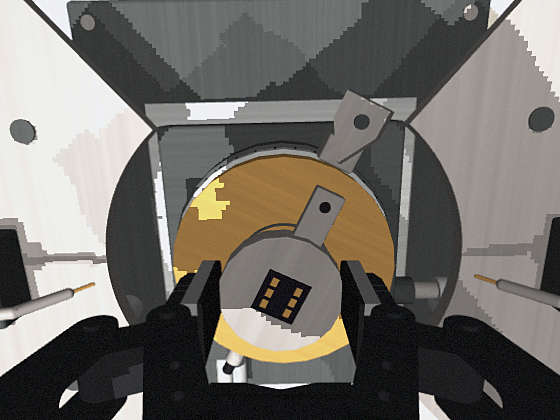

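Call:
{"op": "jog_arm", "data": {
  "commands": [
    [5,0,0,-0.006,0,0],
    [4,0,0,0,0,0],
    [1.5,0,0,0,0,0],
    [0.8,0,0,0,0,0],
    [0,0,0,0,0,0]
  ]
}}

```text
clock: 17.8
position: [0.5786, 0.2334, 0.1222]
tool_rot: [-2.569, 1.57, 0.557]
force: [0.6, 0.0, -1.5]
grip_width: 0.0481
```

```bash
python3 -c "
from h import *
go([.5787,.2336,.1221],178.9,2)"
```

```text
[0.1,-0.1,-0,0.002,-0,0],[0,-0.1,-0.1,0.002,-0.001,0.001],
max row mm 0.1 az now 179.11062826839793 rv [ 0.004 -0.001  0.001]
```

Call:
{"op": "jog_arm", "data": {
  "commands": [
    [0.4,0,0,0.003,0,0],
    [0.4,0,0,0,0,0]
  ]
}}

```text
clock: 18.0
position: [0.5787, 0.2334, 0.122]
tool_rot: [-2.684, 1.569, 0.439]
force: [-3.0, -0.8, 6.9]
grip_width: 0.0478
```

Contact. Release.

Call:
{"op": "jog_arm", "data": {
  "commands": [
    [-0.2,0,0,0,0,0],
    [0,0,0,0,0,0],
    [0,0,0,0,0,0],
    [0,0,0,0,0,0],
    [0,0,0,0,0,0]
  ],
  "gripper": 0
}}

```text
clock: 18.5
position: [0.5792, 0.2337, 0.1229]
tool_rot: [-2.669, 1.568, 0.454]
force: [-0.7, 0.0, 0.7]
grip_width: 0.0855
```

Call:
{"op": "jog_arm", "data": {
  "commands": [
    [-5,0,0,0,0,0],
    [-12,0,0,0,0,0],
    [-25,0,0,0,0,0],
    [-30,0,0,0,0,0],
    [-20,0,0,0,0,0],
    [0,0,0,0,0,0],
    [0,0,0,0,0,0]
  ]
}}

```text
clock: 19.2
position: [0.5789, 0.2337, 0.2229]
tool_rot: [-2.629, 1.566, 0.494]
force: [0.6, 0.1, 0.1]
grip_width: 0.0854
```

```bash
python3 look.py f1; sed -i "s/'e3'/'f2'/" chuck2.py; python3 chuck2.py; python3 fit.py .11;python3 fit.py .11
```

```text
19.2 [0.5789 0.2337 0.2229] 178.9208559837075 [-0.3   0.55 -0.26  1.62  0.16  0.99 -2.21] 0.08540383565460008 [0.6 0.1 0.1]
chuck [0.5785 0.2333] inl 0.9459459459459459 0.04944069313622919
[317.83858661 143.64580414]
[323.25544     95.65299139]
[352.00877748 109.83970562]
p 0.58 [243.4, 153.7, 320.4, 256.9]
circle [0.5774 0.234 ] med r 0.0254
tongue az -26.013637318654006 max r 0.04433413632546975 az2 -26.55262301081217
p 0.77 [239.9, 153.7, 321.1, 257.8]
circle [0.5777 0.234 ] med r 0.0258
tongue az -26.441245536286868 max r 0.04407425369558004 az2 -26.48047212602405
```

View pics/f2.png

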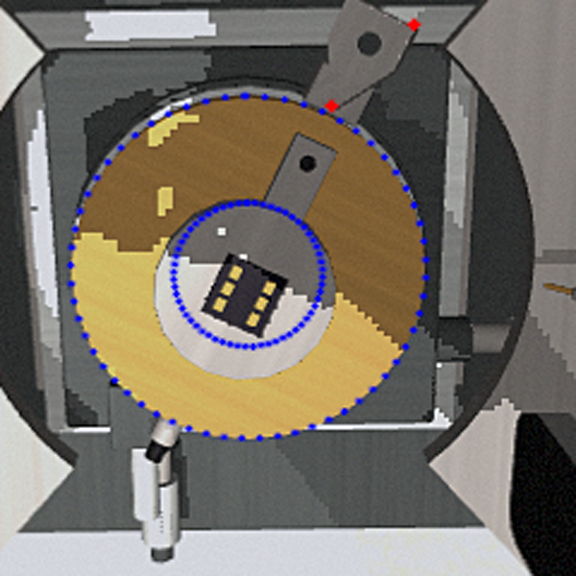

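```bash
python3 -c "
from h import *
go([.62,-.19,.27],195,13)"
```

```text
[-3.8,32.5,-3.8,-0.022,-0,0],[-3.8,32.6,-3.1,-0.022,-0,0],[-3.8,32.7,-2.4,-0.021,-0,0],[-3.8,32.7,-1.7,-0.022,-0,0],[-3.8,32.7,-1,-0.021,-0,0],[-3.8,32.7,-0.3,-0.022,-0,0],[-3.8,32.7,0.5,-0.021,-0,0],[-3.8,32.7,1.1,-0.022,-0,0],[-3.8,32.7,1.9,-0.021,-0,0],[-3.7,32.7,2.5,-0.022,-0.001,0],[-3.8,32.6,3.3,-0.021,-0,0],[-3.7,32.5,4,-0.022,-0.001,0],[-3.8,32.4,4.6,-0.021,-0,0.001],
max row mm 32.4 az now 178.92939264825904 rv [-0.28  -0.002  0.001]
```

Call:
{"op": "jog_arm", "data": {
  "commands": [
    [-8,20,-4,-0.022,0,0],
    [-8,32.6,-3,-0.022,0,0],
    [-6,32.6,-2.4,-0.022,0,0],
    [-5,32.6,-1.7,-0.022,0,0],
    [-4,32.6,-1,-0.022,0,0],
    [-4,32.6,0,-0.022,0,0],
    [-4,32.6,0.5,-0.022,0,0],
    [-4,32.6,1.1,-0.022,0,0],
    [-4,32.6,1.9,-0.022,0,0],
    [-2,32.6,2.5,-0.022,0,0],
    [-2,32.6,3.3,-0.022,0,0],
    [-2,32,4,-0.022,0,0],
    [0,30,4.6,-0.022,0,0],
    [0,12,0,0,0,0],
    [0,0,0,0,0,0],
    [0,0,0,0,0,0]
  ]
}}

```text
clock: 21.1
position: [0.625, -0.1998, 0.2667]
tool_rot: [-0.515, 1.559, 2.909]
force: [1.0, 1.7, 0.7]
grip_width: 0.0856
```

```bash
python3 look.py g1 selector_grip selector_grip=.093
```

```text
21.1 [ 0.625  -0.1998  0.2667] -163.79986149078658 [ 0.38  0.57 -0.26  1.46  0.15  1.14 -1.19] 0.08555446855274508 [1.  1.7 0.7]
selector_grip 0.97 [277.  154.1] [ 0.652  -0.1872  0.081 ]
selector_grip 0.97 [277.  154.1] [ 0.6535 -0.187   0.093 ]
```

View pics/g1.png

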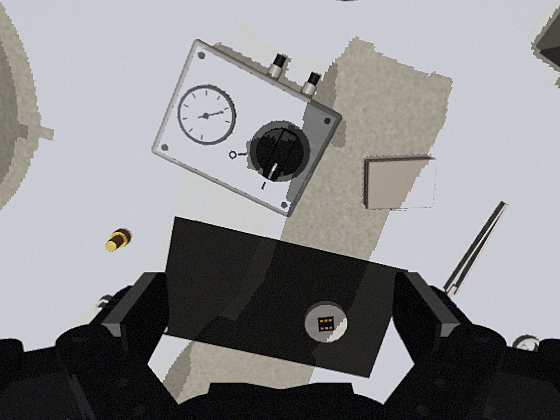

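```bash
python3 -c "
from h import *
im=cv2.imread('pics/g1.png')[:,:,::-1]
save('g2',cv2.resize(im[105:215,215:345],None,fx=6,fy=5.4,interpolation=cv2.INTER_CUBIC))
go([.645,-.188,.20],196,4)"
```

```text
[16.7,-1.2,-5.7,0.001,0.002,0.001],[16.8,-1.2,-5.7,0.001,0.003,0.001],[16.8,-1.3,-5.6,0.001,0.002,0.002],[16.8,-1.2,-5.6,0.002,0.003,0.001],
max row mm 16.8 az now -163.71617031443859 rv [0.005 0.01  0.005]
```

View pics/g2.png

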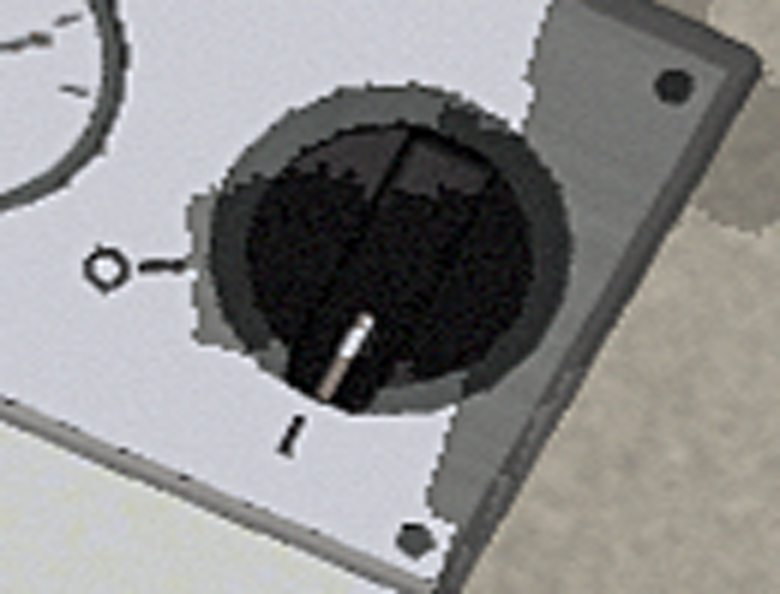

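Call:
{"op": "jog_arm", "data": {
  "commands": [
    [16,-1,-5.5,0.001,0.002,0.001],
    [16,-1,-5.5,0.001,0.002,0.001],
    [16,-1,-5.5,0.001,0.002,0.001],
    [16,-1,-5.5,0.001,0.002,0.001],
    [0,0,0,0,0,0],
    [0,0,0,0,0,0]
  ]
}}

```text
clock: 21.85
position: [0.6462, -0.183, 0.1964]
tool_rot: [-0.987, 1.567, 2.441]
force: [-0.3, -0.6, 0.2]
grip_width: 0.0858
```

```bash
python3 look.py g3 selector_grip; python3 -c "
from h import *
im=cv2.imread('pics/g3.png')[:,:,::-1]
save('g4',cv2.resize(im[110:270,190:370],None,fx=4,fy=3.7,interpolation=cv2.INTER_CUBIC))"
```

```text
21.85 [ 0.6462 -0.183   0.1964] -163.64125020756583 [ 0.35  0.65 -0.25  1.5   0.18  1.02 -1.24] 0.08583659795897888 [-0.3 -0.6  0.2]
selector_grip 0.93 [290.4 204.8] [ 0.6528 -0.1871  0.081 ]
```

View pics/g4.png

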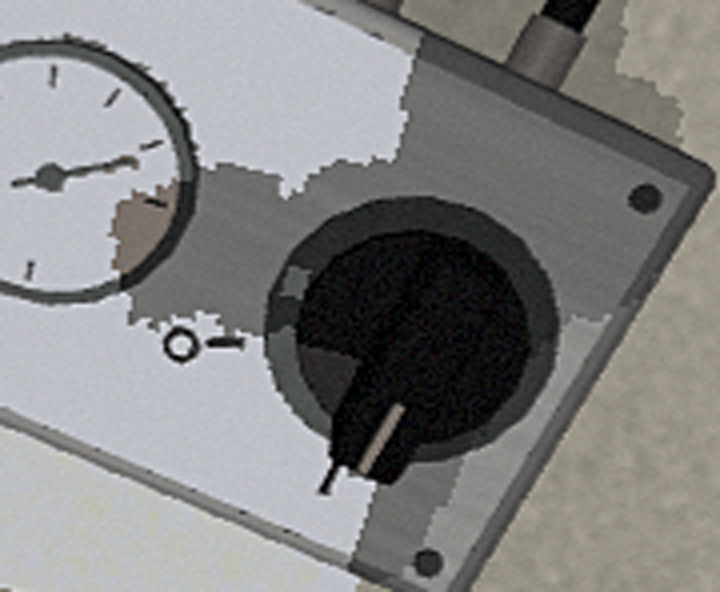

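```bash
python3 -c "
from h import *
P=px2z('wrist',[[290.5,219.5],[280.5,237]],.093);print(P)
d=P[0]-P[1];a=np.degrees(np.arctan2(d[1],d[0]));print('bar +x az',a)
# axis through line at 21mm from outer end
u=d[:2]/np.hypot(*d[:2]);print('center if outer at 20.5', P[1][:2]+u*.0205)
im=grab_frame('wrist'); im=cv2.convertScaleAbs(im[130:260,240:350],alpha=5,beta=0); save('g5',cv2.resize(im,None,fx=5,fy=4.5,interpolation=cv2.INTER_CUBIC))
print(observe()['position'])"
```

```text
[[ 0.64614337 -0.18921206  0.093     ]
 [ 0.6326607  -0.18635163  0.093     ]]
bar +x az -11.97803676954089
center if outer at 20.5 [ 0.65271436 -0.19060614]
[ 0.64627119 -0.18352074  0.19736295]
```

View pics/g5.png

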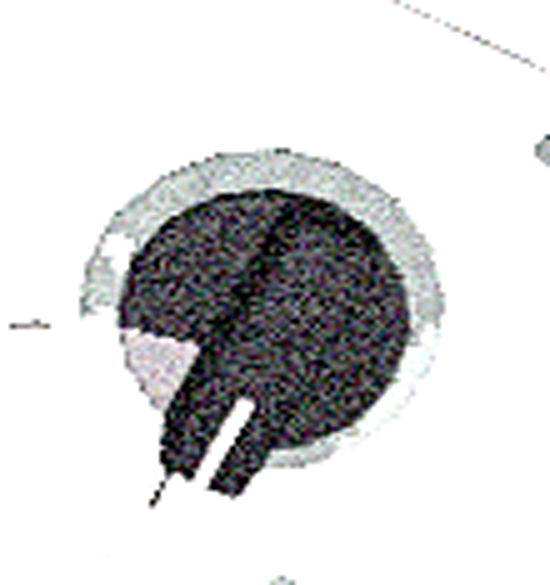

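```bash
python3 -c "
from h import *
s=observe()
A=px2z('wrist',[[272,238.9],[246,201.8]],.06,s)
C=px2z('wrist',[[293,201.1]],.068,s)[0];print('skirt',C)
for p in A:
  d=C-p;print(p,np.hypot(d[0],d[1]),np.degrees(np.arctan2(d[1],d[0])))
P=px2z('wrist',[[240+248/5,130+402/4.5],[240+205/5,130+490/4.5]],.093,s);d=P[0]-P[1];print(P,np.degrees(np.arctan2(d[1],d[0])))
E=px2z('wrist',[[240+165/5,130+455/4.5],[240+240/5,130+495/4.5]],.088,s);print('end corners',E,np.hypot(*(E[0]-E[1])[:2]))
d=C-E.mean(0);print(np.hypot(*d[:2]),np.degrees(np.arctan2(d[1],d[0])))
U=px2z('wrist',[[190,110+410/3.7],[190+355/4,110+562/3.7]],.06,s);d=U[0]-U[1];print('edge',np.degrees(np.arctan2(d[1],d[0]))-90)
"
```

```text
skirt [ 0.65282174 -0.19005287  0.068     ]
[ 0.61823635 -0.18414477  0.06      ] 0.03508639615211212 -9.69405984148556
[ 0.64068936 -0.15774788  0.06      ] 0.034508081240267136 -69.41595242372117
[[ 0.64614269 -0.18898787  0.093     ]
 [ 0.63151516 -0.18740886  0.093     ]] -6.161075676725138
end corners [[ 0.6336099  -0.18115138  0.088     ]
 [ 0.63037451 -0.19269806  0.088     ]] 0.011991399112835711
0.0210631200845384 -8.540772210923551
edge -10.146795599427293
```

```bash
python3 -c "
from h import *
go([.6528,-.190,.083],170.5,9)"
```

```text
[12.7,0.9,-0.5,0.05,0,0],[12.7,0.9,-0.6,0.05,0,0],[12.7,0.9,-0.6,0.05,0,0],[12.7,0.8,-0.6,0.05,0,0],[12.7,0.8,-0.7,0.05,0,0],[12.7,0.8,-0.7,0.05,0,0],[12.7,0.7,-0.8,0.05,0.001,0.001],[12.7,0.7,-0.8,0.05,0,0],[12.7,0.7,-0.8,0.051,0.001,0.001],
max row mm 12.7 az now -163.680413748114 rv [0.451 0.002 0.002]
```

Call:
{"op": "jog_arm", "data": {
  "commands": [
    [10,0.9,-0.6,0.05,0,0],
    [12,0.9,-0.6,0.05,0,0],
    [12,0.9,-0.6,0.05,0,0],
    [12,0.8,-0.6,0.05,0,0],
    [12,0.8,-0.7,0.05,0,0],
    [12,0.8,-0.7,0.05,0,0],
    [10,0.7,-0.8,0.05,0,0],
    [5,0.7,-0.8,0.05,0,0],
    [0,0.7,-0.8,0.05,0,0],
    [0,0,0,0,0,0],
    [0,0,0,0,0,0]
  ]
}}

```text
clock: 23.1
position: [0.6563, -0.1939, 0.1184]
tool_rot: [-3.135, 1.56, -0.179]
force: [-0.1, -0.0, -0.3]
grip_width: 0.0854
```

```bash
python3 look.py h1; python3 -c "
from h import *
go([.6528,-.190,.083],170.5,4)"
```

```text
23.1 [ 0.6563 -0.1939  0.1184] 169.36678829266245 [ 0.28  0.75 -0.12  1.53  0.11  0.86 -1.64] 0.08542917862611797 [-0.1 -0.  -0.3]
[8.9,-0.8,1.2,-0.005,-0.003,-0],[8.8,-0.8,1.1,-0.005,-0.003,-0],[8.9,-0.8,1.1,-0.005,-0.003,-0],[8.8,-0.9,1.1,-0.005,-0.002,-0],
max row mm 8.8 az now 169.36167909878841 rv [-0.02  -0.011 -0.   ]
```

View pics/h1.png

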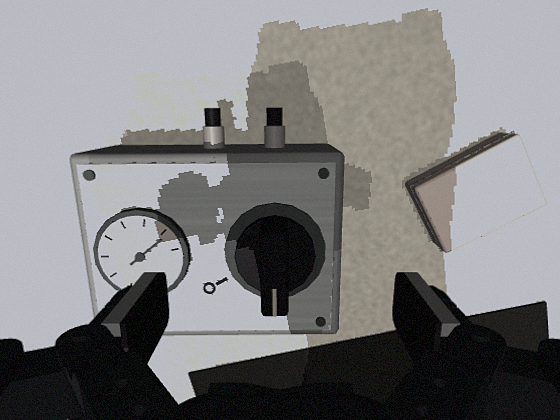

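Call:
{"op": "jog_arm", "data": {
  "commands": [
    [8.8,-0.8,1.1,-0.005,-0.003,0],
    [8.8,-0.8,1.1,-0.005,-0.003,0],
    [8.8,-0.8,1.1,-0.005,-0.003,0],
    [5,-0.8,1.1,-0.005,-0.002,0],
    [2,0,0,0,0,0],
    [0,0,0,0,0,0]
  ]
}}

```text
clock: 23.75
position: [0.6521, -0.1896, 0.0817]
tool_rot: [-0.254, 1.57, 2.727]
force: [-0.9, -0.7, -0.5]
grip_width: 0.0856
```

```bash
python3 look.py h2; python3 -c "
from h import *
go([.6528,-.190,.083],170.5,2)"
```

```text
23.75 [ 0.6521 -0.1896  0.0817] 170.7663799260063 [ 0.27  0.79 -0.12  1.55  0.12  0.81 -1.63] 0.08557253387183297 [-0.9 -0.7 -0.5]
[-0.5,0.1,-0.3,0.002,0,0],[-0.6,0.2,-0.4,0.003,0.001,0],
max row mm 0.6 az now 170.7643802855725 rv [0.005 0.001 0.   ]
```

View pics/h2.png

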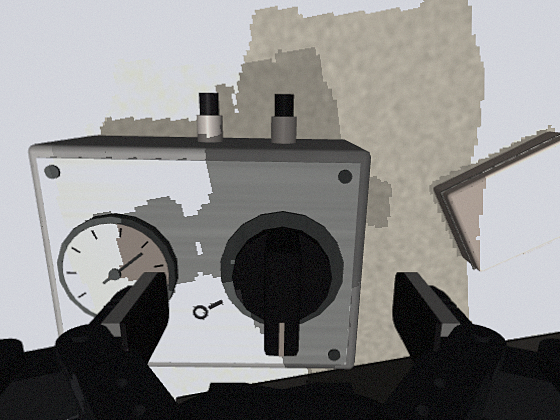

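Call:
{"op": "jog_arm", "data": {
  "commands": [
    [-1,0,-0.3,0.002,0,0],
    [-0.8,0,-0.3,0.002,0,0],
    [0,0,0,0,0,0]
  ]
}}

```text
clock: 24.1
position: [0.6533, -0.1899, 0.0847]
tool_rot: [-2.528, 1.57, 0.447]
force: [-1.0, -0.8, -0.9]
grip_width: 0.0854
```

Call:
{"op": "jog_arm", "data": {
  "commands": [
    [0,0,0,0,0,0],
    [0,0,0,0,0,0],
    [0,0,0,0,0,0],
    [0,0,0,0,0,0],
    [0,0,0,0,0,0],
    [0,0,0,0,0,0],
    [0,0,0,0,0,0],
    [0,0,0,0,0,0],
    [0,0,0,0,0,0],
    [0,0,0,0,0,0]
  ],
  "gripper": 255,
  "newtons": 30
}}

```text
clock: 25.1
position: [0.6535, -0.1903, 0.0853]
tool_rot: [-3.133, 1.57, -0.158]
force: [-1.5, -0.9, 1.5]
grip_width: 0.0121
```

```bash
python3 look.py h3; python3 -c "
from h import *
print(observe()['moment'])"
```

```text
25.1 [ 0.6535 -0.1903  0.0853] 170.44390594770405 [ 0.27  0.79 -0.12  1.55  0.12  0.81 -1.63] 0.012144425514536721 [-1.5 -0.9  1.5]
[ 0.02314739  0.06557116 -0.23078131]
```

View pics/h3.png

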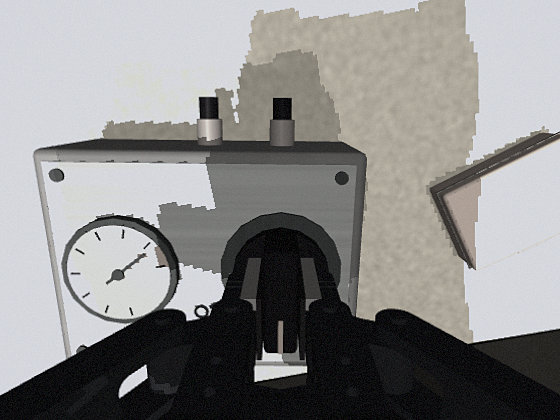

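Call:
{"op": "jog_arm", "data": {
  "commands": [
    [0,0,0,0.08,0,0],
    [0,0,0,0.08,0,0],
    [0,0,0,0.08,0,0],
    [0,0,0,0.08,0,0]
  ]
}}

```text
clock: 25.55
position: [0.6533, -0.1908, 0.0853]
tool_rot: [3.092, 1.57, -0.545]
force: [-1.1, -0.8, 1.4]
grip_width: 0.0122
```

```bash
python3 -c "
from h import *
s=observe();print(azz(s),s['qpos'].round(3),s['force'],s['moment'])
go([.6535,-.190,.085],azz(s),1)"
```

```text
151.59689436652314 [ 0.22   0.786 -0.038  1.551  0.038  0.804 -1.899] [-1.1491887  -0.76105635  1.41418023] [-0.24380772  0.23777634  0.06157741]
[0.3,-0.8,0.2,-0,-0.001,-0],
max row mm 0.8 az now 151.59689436652314 rv [-0.    -0.001 -0.   ]
```

Call:
{"op": "jog_arm", "data": {
  "commands": [
    [0,0,0,0.08,0,0],
    [0,0,0,0.08,0,0],
    [0,0,0,0.08,0,0],
    [0,0,0,0.08,0,0],
    [0,0,0,0.06,0,0]
  ]
}}

```text
clock: 26.05
position: [0.6528, -0.1914, 0.0853]
tool_rot: [2.502, 1.569, -1.531]
force: [-0.5, -0.9, 1.7]
grip_width: 0.0123
```

```bash
python3 -c "
from h import *
s=observe();print(azz(s),s['qpos'].round(3),s['force'],s['moment'])"
```

```text
128.9200235417598 [ 0.156  0.789  0.066  1.555 -0.063  0.799 -2.215] [-0.52510802 -0.85621009  1.71607893] [-0.28862879  0.22363992  0.01202379]
```

Call:
{"op": "jog_arm", "data": {
  "commands": [
    [0,0,0,0.07,0,0],
    [0,0,0,0.07,0,0],
    [0,0,0,0.04,0,0]
  ]
}}

```text
clock: 26.35
position: [0.6525, -0.1916, 0.0853]
tool_rot: [2.412, 1.568, -1.809]
force: [-0.8, -1.5, 1.6]
grip_width: 0.0121
```

```bash
python3 -c "
from h import *
s=observe();print(azz(s),s['qpos'].round(3),s['force'],s['moment'])"
```

```text
118.16328332764279 [ 0.126  0.792  0.116  1.557 -0.112  0.799 -2.365] [-0.77718693 -1.53772515  1.60322015] [-0.26077558  0.25261169 -0.06315205]
```

Turned about 52°; releasing, so the detent takes it to the stop, then rising.

Call:
{"op": "jog_arm", "data": {
  "commands": [
    [0,0,0,0,0,0],
    [0,0,0,0,0,0],
    [0,0,0,0,0,0],
    [0,0,0,0,0,0],
    [0,0,0,0,0,0],
    [0,0,0,0,0,0],
    [0,0,0,0,0,0],
    [0,0,0,0,0,0]
  ],
  "gripper": 0
}}

```text
clock: 27.15
position: [0.6526, -0.1911, 0.085]
tool_rot: [2.326, 1.569, -1.891]
force: [-0.1, 0.1, 0.7]
grip_width: 0.0856
```

Call:
{"op": "jog_arm", "data": {
  "commands": [
    [-5,0,0,0,0,0],
    [-15,0,0,0,0,0],
    [-25,0,0,-0.05,0,0],
    [-30,0,0,-0.05,0,0],
    [-30,0,0,-0.05,0,0],
    [-25,0,0,-0.05,0,0],
    [-10,0,0,-0.05,0,0],
    [0,0,0,0,0,0],
    [0,0,0,0,0,0]
  ]
}}

```text
clock: 28.05
position: [0.6527, -0.1914, 0.2392]
tool_rot: [-3.117, 1.565, -0.793]
force: [-0.4, 0.3, -0.7]
grip_width: 0.0856
```

```bash
python3 look.py i1 selector_grip; python3 -c "
from h import *
for c in ('scene','side'):
  save('i_'+c,grab_frame(c))
a=cv2.imread('pics/i_scene.png');b=cv2.imread('pics/i_side.png')
cv2.imwrite('pics/i_b1.png',cv2.resize(a[100:290,150:440],None,fx=2.7,fy=2.7,interpolation=cv2.INTER_CUBIC))
cv2.imwrite('pics/i_b2.png',cv2.resize(b[175:385,190:390],None,fx=2.8,fy=2.8,interpolation=cv2.INTER_CUBIC))
go([.54,.215,.28],185,13)"
```

```text
28.05 [ 0.6527 -0.1914  0.2392] 133.15798842346277 [ 0.15  0.61  0.07  1.45 -0.04  1.07 -2.16] 0.0856257388789492 [-0.4  0.3 -0.7]
selector_grip 0.64 [275.4 198.1] [ 0.6562 -0.1875  0.081 ]
[-3.4,-15.1,28.7,-0.07,-0,-0],[-3.4,-17.1,27.6,-0.069,-0,-0],[-3.4,-18.9,26.3,-0.07,-0,-0],[-3.4,-20.7,24.9,-0.069,-0,-0],[-3.4,-22.4,23.4,-0.07,-0,-0],[-3.4,-24,21.8,-0.069,-0,-0],[-3.4,-25.4,20.1,-0.07,-0,-0],[-3.3,-26.7,18.3,-0.069,-0,-0.001],[-3.3,-27.9,16.4,-0.07,-0,-0],[-3.3,-29,14.4,-0.069,-0.001,-0.001],[-3.3,-30,12.4,-0.07,-0,-0],[-3.3,-30.8,10.3,-0.069,-0.001,-0.001],[-3.3,-31.3,8.1,-0.07,-0,-0],
max row mm 31.3 az now 133.21060521935908 rv [-0.904 -0.003 -0.003]
```

View pics/i1.png

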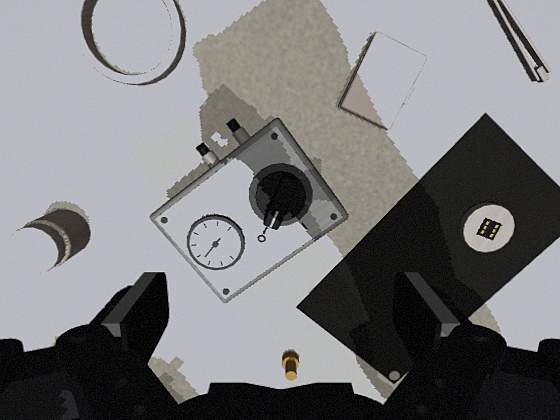

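View pics/i_b2.png

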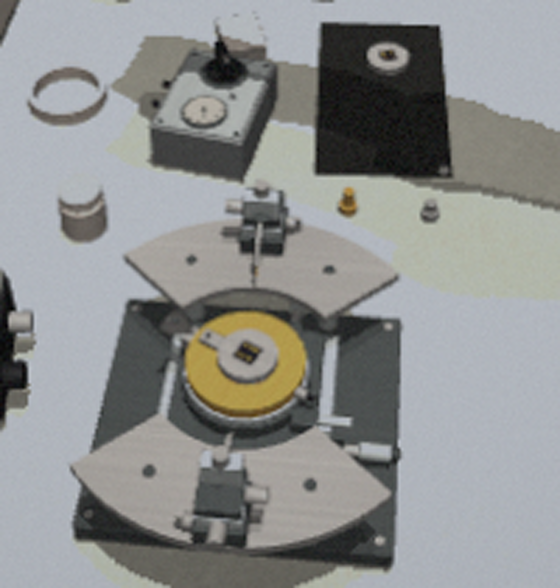

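```bash
python3 -c "
from h import *
im=cv2.imread('pics/i1.png')[:,:,::-1]
save('i2',cv2.resize(cv2.convertScaleAbs(im[150:285,180:330],alpha=1.6),None,fx=5,fy=4.4,interpolation=cv2.INTER_CUBIC))"
```

```text
(no output)
```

View pics/i2.png

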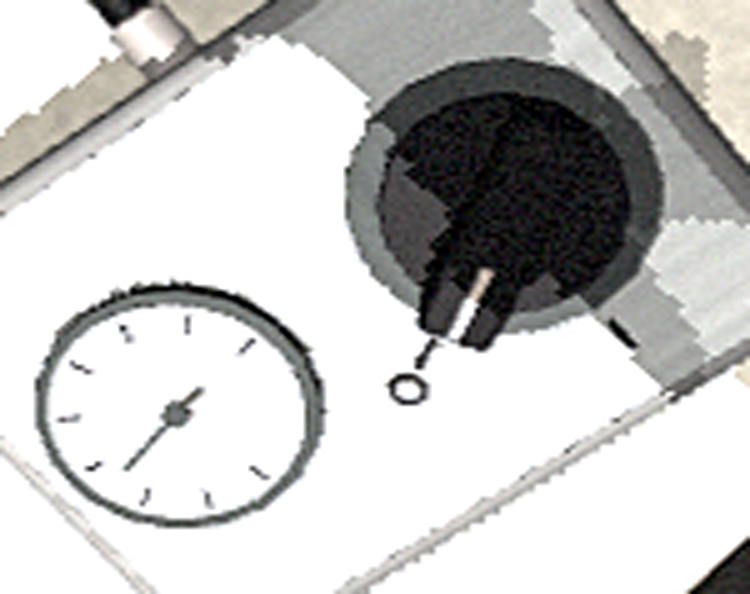

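```bash
python3 -c "
from h import *
s=observe();print(s['clock'],s['force'],s['qd'].round(3)); print(bot.job_done())"
```

```text
28.25 [0.34508498 0.05686105 0.89273427] [-0.     0.003 -0.002  0.001  0.001 -0.002  0.002]
the job is handed in; nothing more can be done
None
```

The tongued carrier is lying on the chuck with its tongue towards the pointer. The selector is at its other stop and the gripper is clear of everything. I handed the job in at about 28 s of the 64 s allowed.

- **Placing:** I set the carrier down on the chuck twice. The first time, the last joint's range did not allow the full turn to the pointer. So I let go, took it by the rim again about 25° round, lifted it about 13 mm, turned it 18° and laid it down. Contact force was under 10 N both times.
- **Carrier check:** After release, the wrist camera put the carrier's centre about 1.2 mm from the chuck's centre, which still covers the outermost groove. The tongue was at about -26.4° and the pointer at about -26.3°. My readings of the pointer ranged from -24.7° to -27.5°, depending on which of its features I used.
- **Selector:** I turned it about 52° clockwise in the grip and then let go. The last picture shows its white line at the second mark and the vacuum gauge's needle changed, which fits the vacuum being on.
- **Other things:** The plain carrier and the two standards look untouched in the last pictures, as do the chip box and the parts of the tweezers in view. I did not check the spanner, the jar or the carrier itself again from close up after turning the selector. The side picture shows the carrier still in place.

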